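# Lean the tall stick panel on the drying stand

## Robot

A 6-joint arm with a two-finger parallel gripper is mounted at the origin on the work surface. World frame = base frame: x ahead of the robot, y to its left, z up, the work surface at z = 0. Lengths are in m, angles in degrees, forces in N, time in s.
With the tool pointing down it reaches from about 0.3 to 0.75 m from the base axis. Payload 8.5 kg.
Tool frame: the origin (TCP) lies at the very end of the fingers, on their centre line; the grasp point (between the pads) lies 19 mm behind it; z points along the fingers, y is the line along which they close (so a half turn about z gives the same grasp; the last joint's range is limited). The gripper opens to 85 mm and grips with 20 to 120 N. Pads are 22 mm wide; open, the fingers measure 114 mm over their backs; the gripper's body (76 mm by 85 mm) begins 54 mm behind the grasp point. The pads swing forward as they close: fully open they stand 13 mm farther back than shut.
Start: joints at [-80.403, 21.807, 74.336, -0, 83.858, -12.336], TCP at [0.205, -0.51, 0.231] pointing down, gripper open.
Joint ranges: [-178.18, 178.18], [-50.72, 133.34], [12.68, 142.11], [-81.47, 261.47], [9.98, 163.14], [-165.26, 165.26]. Speed limits (degrees/s): [136.94, 136.94, 180, 180, 180, 180].

## Interface

Orientations are given as a 3x3 rotation matrix whose columns are the frame's x, y, z axes.
In Python, from rig import * gives the robot as it stands. The module is installed in compiled form; this text tells all that it offers.
- The arm moves only by the shell command python3 -m pendant 'ROWS' [OPENING] [FORCE]. ROWS is JSON, a list of rows, each a list of 2 entries, a list of its own where there are three numbers: the shift along the tool's x, y, z as a fraction of full scale, then the turn, a rotation vector about the tool's x, y, z as a fraction of full scale. A call has 1 to 8 rows; each row shifts and turns the commanded pose from where the row before left it, along the tool's axes as they then stand; what a row does not reach is not made up. Full scale, the value 1, is 40 mm for a shift and 5 degrees for a turn. A row lasts 1/8 s, in which the tool goes at most 62.5 mm and 10.7 degrees, less where a joint would pass 70% of its speed; a pose out of reach is approached as far as the arm can. A call with a number of a shift or a turn outside -1 to 1 is refused whole. A call with a gripper value outside its range is refused whole. OPENING is the opening, from 0 (shut) to 1 (fully open), set as the call begins (- or left out, the last holds). The fingers move at their own pace and stop on an object; FORCE is the grip in N (left out, the last holds). Time passes only in rows, so rows that do not move let the fingers close. It gives the time, the measured TCP pose, the force, the opening and the grip force at its end, in the units of the state.
- observe(): the state, without advancing time (a new reading comes with each control period).
- get_image(name): name is "scene" or "top" or "wrist"; returns a dict with "img" (480x640x3 uint8, blue, green, red), "range_z" (480x640 float32, m along the optical axis (not along the pixel's ray), 0 where there is no reading), "camera_matrix" (3x3 intrinsics, pixels), "eye" and "rotation" of the camera in the world. Camera axes: x right, y down, z forward; pixel columns grow to the right and rows downward; lengths in m; the calibration is good to about 2 mm. A picture is of the moment at which its call begins.
- close_job(): hands the job in; it is judged then, once.
Trained networks look in the newest picture that a camera, given by its name, has taken for a name from the list of things; names that differ only in an ending like _2 or _b are one class to them, and where a whole thing is asked for, a point or a joint stands for the part that bears it (a point fixed in the world has none). Each returns a list of dicts, best first, with "conf" (0 to 1); they miss things now and then, are a little off and sometimes report something else, mostly with a low value. They report only what shows in the picture. A call takes as long as a camera call. They do not tell look-alikes from the thing itself.
- regions_of(camera, query): "mask" (480x640 bool, what is visible of it).
- landmark_of(camera, query): "point" ([x, y, z] in m, in world coordinates, good to about 4 mm: a listed point, or the origin of a listed thing).
The state is a dict: "time_s": time; "q": joint angles; "qvel": joint speeds; "joint_efforts": joint torques, N m; "position": TCP position; "tool_rot": TCP orientation; "ft_force": force on the tool from outside, world axes, zero at the start; "wrist_torque": the same for the moment, N m; "grip_width": finger opening in m; "gripper_force": force on a finger pad.
Only numpy, scipy, OpenCV 4.12 (cv2) and the standard library are available. Lean on these libraries where they do the work, as an engineer would, in place of code of your own. Each camera call takes 0.05 s, during which the arm holds its last target. There are 200 camera calls.

## Task

Take the tall, wide craft-stick panel out of its slotted block and lean it on the wooden drying stand so the glue can set: lower edge down behind the stop strip and up against it, back resting on the round crossbar, stick face outward and upward, centred and square to the bar, leaning about 20 degrees from upright. Let go of it there so that it stays without sliding; do not let it fall flat on the way, and leave the other two panels in their blocks.

Things in the scene. Friction and masses are not known exactly. Their poses are not given: they have to be found in the camera images.
- panel_mid (a point): Centre of the panel to move (85 mm above its lower edge): flat, rigid, 112 mm wide, 170 tall, 9 thick, 0.1 kg, six pale wooden craft sticks on plywood; the tallest panel. Stands upright in a slot 13 mm wide, 26 deep (floor 8 mm above the table) in a wooden block 58 x 130 mm, 34 high. z up along the sticks, y along the width, x out of the stick face; the other face is bare plywood.
- rack: Fixed wooden stand. Origin: centre of underside; z up, y along bar and stop strip. Base 130 (x) by 160 mm, 12 thick. Strip on the base at its +x side: top z = 24 mm, inner face x = 45. Round bar, 12 mm thick: axis x = 1.8, z = 90 mm, on posts at y = +-70. With its foot inside against the strip and its back on the bar the panel leans 20 degrees, top towards -x, sticks facing +x and up.
- narrow_mid (a point): Centre of a bystander panel, narrower and lower: 56 mm wide, 140 mm tall, 9 mm thick, three sticks, upright in its own slotted block like the first. Axes as for panel_mid. Leave it there.
- short_mid (a point): Centre of a bystander panel, as wide but short: 112 mm wide, 100 mm tall, 9 mm thick, six sticks, upright in its own slotted block like the first. Axes as for panel_mid. Leave it there.
Things that resemble listed ones, but are neither listed nor needed, are in the scene too. What is shaped like the part that bears panel_mid but turquoise is not meant.

How it is judged:
By the outcome, as a careful person would: the job done as asked, in the order asked, and still so for the second after the job is handed in, with the robot touching nothing.
It also fails if it takes over 48 s, if anything falls off the work surface, if the arm or the gripper's body presses on something with over 40 N, if the wrist force passes 120 N, or if a joint passes its speed limit or range.

## Working session

There is one attempt and no reset: what is moved stays moved. The work goes in short steps, Python scripts to look and compute and a shell command to move; the robot and the scene stay as the last step left them, time stands still between calls to the robot, and variables do not carry over. Pictures are saved under pics/ and viewed, at most 10 in all, crops included, and the job is handed in when it is done.

```bash
mkdir -p pics
python3 - <<'E'
from rig import *
import cv2,numpy as np
ims=[]
for c in ["scene","top"]:
    d=get_image(c); ims.append(cv2.resize(d["img"],(640,480)))
    cv2.imwrite(f"pics/{c}0.png",d["img"])
    print(c,d["eye"].tolist() if hasattr(d["eye"],"tolist") else d["eye"])
    for q in ["panel_mid","rack","narrow_mid","short_mid"]:
        K=np.array(d["camera_matrix"]);R=np.array(d["rotation"])
        for l in landmark_of(c,q):
            p=R.T@(np.array(l["point"])-d["eye"]);u=K@p/p[2]
            print(q,np.round(l["point"],3),round(l["conf"],2),u[:2].round())
s=observe();print(s["time_s"],s["tool_rot"],s["ft_force"])
E
```

```text
scene [0.9312848173976666, -0.51219101673971, 0.8178374960450158]
panel_mid [ 0.624 -0.442  0.084] 0.78 [211. 424.]
panel_mid [ 0.467 -0.294  0.1  ] 0.77 [220. 295.]
rack [ 0.6   -0.129  0.   ] 0.82 [342. 310.]
short_mid [0.494 0.091 0.06 ] 0.75 [375. 199.]
top [0.3352022633859064, -0.06297186351861316, 1.4258814402645972]
panel_mid [ 0.624 -0.443  0.086] 0.73 [473. 192.]
panel_mid [ 0.468 -0.294  0.098] 0.57 [412. 256.]
rack [ 0.601 -0.129  0.001] 0.8 [339. 206.]
narrow_mid [0.541 0.308 0.078] 0.8 [157. 222.]
short_mid [0.496 0.092 0.056] 0.84 [248. 244.]
0.5 [[ 9.27617530e-01  3.73531415e-01  1.12578796e-06]
 [ 3.73531414e-01 -9.27617528e-01  7.05601872e-05]
 [ 2.74007472e-05 -6.50323494e-05 -9.99999998e-01]] [-0.59680236 -0.29843463  0.58122457]
```

View pics/scene0.png

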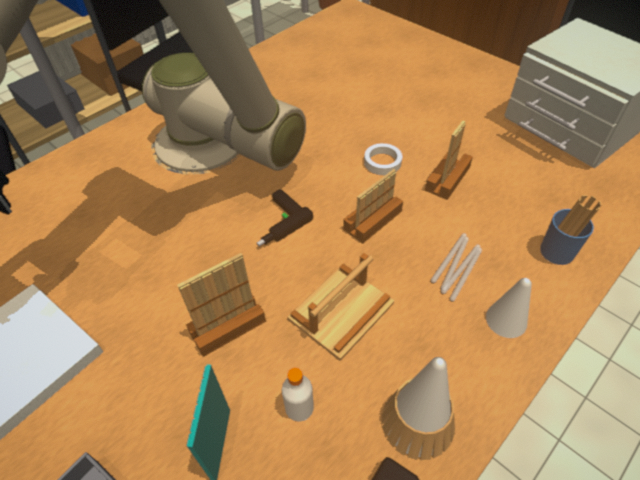

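View pics/top0.png

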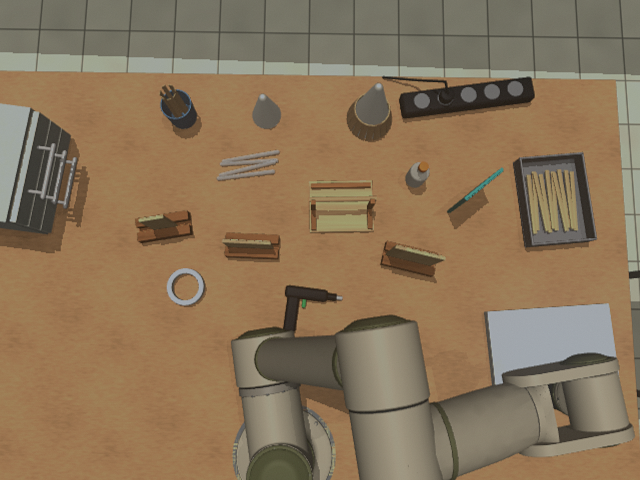

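Candidates: wide tall panel at scene (222,300); turquoise look-alike at (211,424), excluded; short panel at (375,205); narrow one at (452,160). I choose (222,300) and check it in a crop while fitting its pose and the rack's.

```bash
cat > h.py <<'E'
from rig import *
import cv2,numpy as np
np.set_printoptions(precision=4,suppress=True)
def cloud(d):
    K=np.array(d["camera_matrix"]);R=np.array(d["rotation"]);z=d["range_z"]
    v,u=np.mgrid[:480,:640]
    P=np.stack([(u-K[0,2])/K[0,0]*z,(v-K[1,2])/K[1,1]*z,z],-1)
    return P@R.T+np.array(d["eye"])
E
python3 - <<'E'
from h import *
d=get_image("scene");P=cloud(d);ok=d["range_z"]>0
cv2.imwrite("pics/crop.png",cv2.resize(d["img"][240:370,160:420],(780,390),interpolation=cv2.INTER_CUBIC))
M=[(m["mask"],m["conf"]) for m in regions_of("scene","panel_mid")]
for m,c in M: print(c,m.sum(),np.argwhere(m).mean(0)[::-1])
m=min(M,key=lambda a:np.linalg.norm(np.argwhere(a[0]).mean(0)[::-1]-[222,298]))[0]
m=cv2.erode(m.astype(np.uint8),np.ones((3,3)))>0
Q=P[m&ok];Q=Q[(Q[:,2]>.045)];c=np.median(Q,0)
for i in range(5):
    w,V=np.linalg.eigh(np.cov((Q-c).T));n=V[:,0];r=(Q-c)@n
    k=abs(r)<max(.0025,2*np.median(abs(r)));Q2=Q[k];c=Q2.mean(0);Q=Q2
n*=np.sign(n[0]);print("panel n",n,"c",c,len(Q),"rms",((Q-c)@n).std())
h=np.cross([0,0,1],n);h/=np.linalg.norm(h);A=P[m&ok];A=A[A[:,2]>.06];t=(A-c)@h
print("yaw",np.degrees(np.arctan2(n[1],n[0])),"extent",np.percentile(t,[.5,1,50,99,99.5]),h,"zmax",np.percentile(A[:,2],[98,99.5,100]))
for cam in ["scene","top"]:
    d=get_image(cam);P=cloud(d);ok=d["range_z"]>0
    for mm in regions_of(cam,"rack")[:1]:
        mk=mm["mask"]&ok;Q=P[mk]
        b=Q[(Q[:,2]>.006)&(Q[:,2]<.017)];rc=cv2.minAreaRect((b[:,:2]*1000).astype(np.float32));print(cam,"base",rc)
        b=Q[(Q[:,2]>.086)]; 
        if len(b)>10:
            w,V=np.linalg.eigh(np.cov(b[:,:2].T));print("bar",b.mean(0),V[:,1],np.degrees(np.arctan2(V[1,1],V[0,1])),np.percentile((b[:,:2]-b.mean(0)[:2])@V[:,1],[1,99]),b[:,2].max())
        b=Q[(Q[:,2]>.021)&(Q[:,2]<.028)];rc=cv2.minAreaRect((b[:,:2]*1000).astype(np.float32));print("strip",rc,len(b))
E
```

```text
0.94 3075 [208.4576 424.9541]
0.57 3670 [216.5916 293.8787]
panel n [ 0.974  -0.2263  0.0054] c [ 0.472  -0.301   0.1163] 2813 rms 0.0009690930895813275
yaw -13.08072046107022 extent [-0.0518 -0.0514 -0.0011  0.0538  0.0544] [ 0.2263  0.9741 -0.    ] zmax [0.1775 0.1787 0.1799]
scene base ((600.0833740234375, -132.01425170898438), (132.65451049804688, 162.2290802001953), 1.4391077756881714)
bar [ 0.6021 -0.1374  0.0937] [-0.0274  0.9996] 91.57113262538317 [-0.0739  0.0842] 0.10034226561716608
strip ((599.997802734375, -132.64259338378906), (116.1769027709961, 152.23989868164062), 1.171061396598816) 666
top base ((601.6996459960938, -132.3472442626953), (131.6184539794922, 160.2998809814453), 1.6459319591522217)
bar [ 0.6013 -0.1311  0.0958] [-0.0332  0.9995] 91.9002935038871 [-0.0774  0.0783] 0.1056790360501445
strip ((600.418701171875, -131.96395874023438), (116.98641204833984, 152.11715698242188), 2.6504530906677246) 383
```

View pics/crop.png

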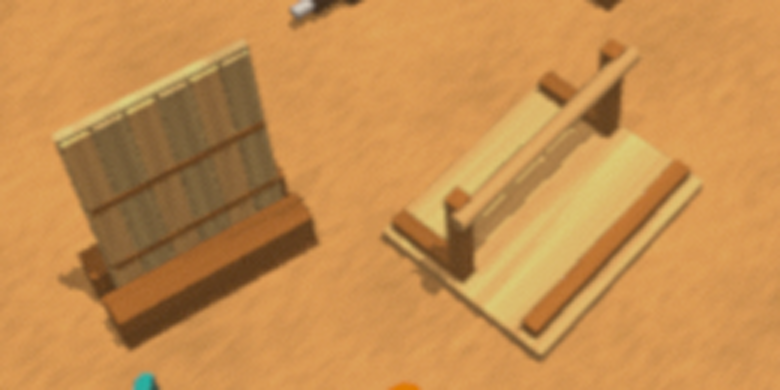

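The crop shows the tall six-stick panel in the brown block (crop 170,170), and the stand with its strip on the far +x side (crop 605,250). I'll check which face carries the sticks and whether the strip is on that side, using the arm's wrist camera from a closer view.

Run:
```python
from h import *
d=get_image("scene");t=get_image("top");w=get_image("wrist")
a=cv2.resize(d["img"][250:350,170:270],(400,400),interpolation=cv2.INTER_LANCZOS4)
b=cv2.resize(t["img"][170:290,300:450],(500,400),interpolation=cv2.INTER_LANCZOS4)[:,:400]
cv2.imwrite("pics/z.png",np.hstack([a,b]))
print(w["eye"],w["rotation"])
P=cloud(t);m=regions_of("top","rack")[0]["mask"]&(t["range_z"]>0);Q=P[m]
y=np.radians(1.7);x=(Q[:,0]-.601)*np.cos(y)+(Q[:,1]+.132)*np.sin(y);yy=-(Q[:,0]-.601)*np.sin(y)+(Q[:,1]+.132)*np.cos(y)
for lo in np.arange(-.066,.066,.006):
    k=(x>lo)&(x<lo+.006);i=k&(abs(yy)<.05); o=k&(abs(yy)>.05)
    print(round(lo,3),np.median(Q[i,2]),np.median(Q[o,2]))
```

```text
[ 0.2663 -0.4866  0.3736] [[ 0.374  -0.8955 -0.2411]
 [-0.9274 -0.3615 -0.0959]
 [-0.0013  0.2595 -0.9657]]
-0.066 0.01233833351767799 0.013879783921873612
-0.06 0.012136001290082965 0.017898304758256156
-0.054 0.012547111276540512 0.014479202569498972
-0.048 0.013034612752948815 0.015924061837973014
-0.042 0.012325832185078323 0.01545843526049162
-0.036 0.012901360326348366 0.01652481215781676
-0.03 0.013458632748102994 0.017753629205503607
-0.024 0.012133140579221657 0.015768575626931902
-0.018 0.013068407065241261 0.02072652337381853
-0.012 0.012377307281277394 0.053274577195483896
-0.006 0.019027136981573656 0.09238840563973305
-0.0 0.0911769109748275 0.09436259559513283
0.006 0.012918991131106172 0.014520231462337385
0.012 0.008404712289539207 nan
0.018 0.01676803189802778 0.018410266271773557
0.024 0.012902649486250972 0.013849185620698923
0.03 0.012574252296536192 0.01283947107920258
0.036 0.013494058671180253 0.012703648369163156
0.042 0.017699124441091563 0.017379332303746775
0.048 0.024701512399723402 0.024731860048103016
0.054 0.023329988162700488 0.023679735769344346
0.06 0.01240628299723312 0.012040468936154847
  return _methods._mean(a, axis=axis, dtype=dtype,
  ret = ret.dtype.type(ret / rcount)
```

View pics/z.png

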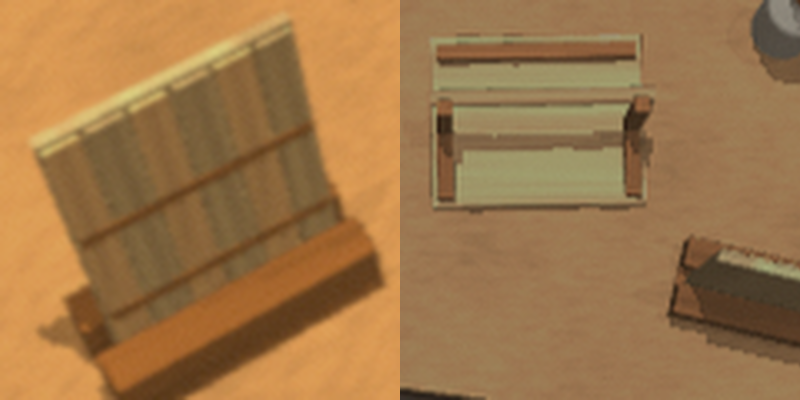

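The zoom shows the pale ply behind and six stick ends in front (left half, 40–290, 20–150), so the sticks face +x. The stand's full-length strip (right half, y≈50) is also on its +x side, so no flip is needed. I turn the tool 55° and go over the panel.

```bash
python3 -m pendant '[[[0,0,-0.06],[0,0,-1]],[[0,0,-0.06],[0,0,-1]],[[0,0,-0.06],[0,0,-1]],[[0,0,-0.06],[0,0,-1]],[[0,0,-0.06],[0,0,-1]],[[0,0,-0.06],[0,0,-1]],[[0,0,-0.06],[0,0,-1]],[[0,0,-0.06],[0,0,-1]]]' 1 60; python3 -m pendant '[[[0,0,0],[0,0,-1]],[[0,0,0],[0,0,-1]],[[0,0,0],[0,0,-1]],[[0,0,0],[0,0,0]]]';  python3 -m pendant '[[[0.83,0.65,0],[0,0,0]],[[0.83,0.65,0],[0,0,0]],[[0.83,0.65,0],[0,0,0]],[[0.83,0.65,0],[0,0,0]],[[0.83,0.65,0],[0,0,0]],[[0.83,0.65,0],[0,0,0]],[[0.83,0.65,0],[0,0,0]],[[0.83,0.65,0],[0,0,0]]]'; python3 -m pendant '[[[0,0,0],[0,0,0]],[[0,0,0],[0,0,0]]]'
python3 - <<'E'
from h import *
s=observe();print(s["time_s"],s["position"],s["tool_rot"],s["ft_force"])
# refine from wrist/top camera: top-edge points of panel
for c in ["wrist","top","scene"]:
    d=get_image(c);P=cloud(d);ok=d["range_z"]>0
    print(c,[(np.round(l["point"],3),round(l["conf"],2)) for l in landmark_of(c,"panel_mid")])
    k=ok&(abs(P[...,2]-.178)<.006)&(np.hypot(P[...,0]-.468,P[...,1]+.297)<.075)
    if k.sum()>20: print(k.sum(),cv2.minAreaRect((P[k][:,:2]*1000).astype(np.float32)))
cv2.imwrite("pics/w1.png",get_image("wrist")["img"])
E
```

```text
time_s: 2.0
position: [0.2054, -0.5102, 0.2506]
tool_rot: [[0.468, 0.884, -0.0], [0.884, -0.468, 0.0], [0.0, -0.0, -1.0]]
ft_force: [0.4, 0.3, 0.6]
grip_width: 0.085
gripper_force: 0.0
time_s: 2.5
position: [0.2054, -0.5102, 0.2505]
tool_rot: [[0.227, 0.974, -0.0], [0.974, -0.227, -0.0], [-0.0, -0.0, -1.0]]
ft_force: [-1.5, 0.5, -0.3]
grip_width: 0.0859
gripper_force: 0.0
time_s: 3.5
position: [0.4691, -0.2975, 0.2506]
tool_rot: [[0.228, 0.974, 0.0], [0.974, -0.228, -0.0], [-0.0, 0.0, -1.0]]
ft_force: [-0.7, -0.9, -0.5]
grip_width: 0.0854
gripper_force: 0.0
time_s: 3.75
position: [0.4679, -0.2987, 0.2505]
tool_rot: [[0.227, 0.974, -0.0], [0.974, -0.227, -0.0], [-0.0, -0.0, -1.0]]
ft_force: [-0.2, -0.1, 0.2]
grip_width: 0.0853
gripper_force: 0.0
3.75 [ 0.4679 -0.2987  0.2505] [[ 0.2271  0.9739 -0.0003]
 [ 0.9739 -0.2271 -0.0001]
 [-0.0002 -0.0003 -1.    ]] [-0.2351 -0.1148  0.1829]
wrist [(array([ 0.624, -0.448,  0.086]), 0.66)]
2831 ((469.0810852050781, -297.9153137207031), (112.2292251586914, 8.704926490783691), 77.2479476928711)
top [(array([ 0.625, -0.444,  0.084]), 0.72), (array([ 0.47 , -0.296,  0.092]), 0.62), (array([0.5  , 0.09 , 0.057]), 0.42)]
69 ((471.9632873535156, -289.8143310546875), (38.72587585449219, 9.349120140075684), 76.3143081665039)
scene [(array([ 0.467, -0.293,  0.096]), 0.97), (array([ 0.624, -0.444,  0.084]), 0.73)]
467 ((468.7666015625, -297.9073486328125), (111.66699981689453, 12.435463905334473), 77.19866943359375)
```

View pics/w1.png

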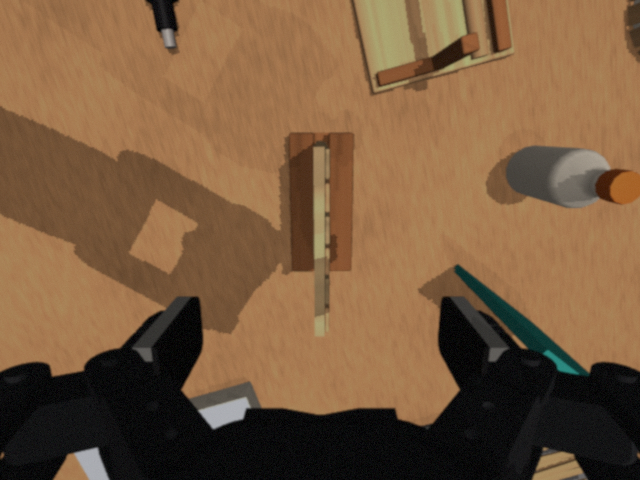

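The wrist view shows the panel's top edge (320,240) centred between the fingers with clearance, and the stick gaps on the right (+x) side. I descend, grip and lift straight out.

```bash
python3 -m pendant '[[[0,0.03,0.5],[0,0,0]],[[0,0,0.5],[0,0,0]],[[0,0,0.5],[0,0,0]],[[0,0,0.5],[0,0,0]],[[0,0,0.4],[0,0,0]],[[0,0,0.3],[0,0,0]],[[0,0,0.1],[0,0,0]],[[0,0,0],[0,0,0]]]' ; python3 -m pendant '[[[0,0,0],[0,0,0]],[[0,0,0],[0,0,0]],[[0,0,0],[0,0,0]],[[0,0,0],[0,0,0]],[[0,0,0],[0,0,0]],[[0,0,0],[0,0,0]],[[0,0,0],[0,0,0]],[[0,0,0],[0,0,0]]]' 0 50
```

```text
time_s: 5.1
position: [0.4693, -0.2989, 0.1387]
tool_rot: [[0.226, 0.974, 0.0], [0.974, -0.226, -0.0], [-0.0, 0.0, -1.0]]
ft_force: [1.0, -0.1, 0.0]
grip_width: 0.0855
gripper_force: 0.0
time_s: 6.1
position: [0.4693, -0.2988, 0.1387]
tool_rot: [[0.226, 0.974, 0.0], [0.974, -0.226, -0.0], [-0.0, 0.0, -1.0]]
ft_force: [-0.0, -0.3, 2.0]
grip_width: 0.0084
gripper_force: 49.2
```

Gripped. I lift 120 mm.

```bash
python3 -m pendant '[[[0,0,-0.2],[0,0,0]],[[0,0,-0.3],[0,0,0]],[[0,0,-0.4],[0,0,0]],[[0,0,-0.4],[0,0,0]],[[0,0,-0.5],[0,0,0]],[[0,0,-0.6],[0,0,0]],[[0,0,-0.6],[0,0,0]],[[0,0,0],[0,0,0]]]'
python3 - <<'E'
from h import *
s=observe();p=np.array(s["position"]);R=np.array(s["tool_rot"]);print(s["ft_force"],s["gripper_force"])
d=get_image("scene");P=cloud(d);ok=d["range_z"]>0
L=(P-p)@R
k=ok&(abs(L[...,0])<.08)&(abs(L[...,1])<.025)&(L[...,2]>.0)&(L[...,2]<.16)
Q=L[k];print(len(Q))
c=Q.mean(0)
for i in range(4):
    w,V=np.linalg.eigh(np.cov((Q-c).T));n=V[:,0];Q=Q[abs((Q-c)@n)<.004];c=Q.mean(0)
n*=np.sign(n[1]);print("n in tool",n,c,len(Q))
print("x ext",np.percentile(Q[:,0],[.5,99.5]),"z ext",np.percentile(Q[:,2],[.5,99.5,100]))
cv2.imwrite("pics/l.png",d["img"])
E
```

```text
time_s: 7.1
position: [0.4697, -0.2991, 0.2605]
tool_rot: [[0.226, 0.974, 0.003], [0.974, -0.226, -0.003], [-0.002, 0.004, -1.0]]
ft_force: [0.1, 0.1, -1.9]
grip_width: 0.0084
gripper_force: 48.8
[ 0.1118  0.0534 -1.8715] 48.8109165430069
3785
n in tool [-0.0019  1.      0.0029] [-0.0012  0.0037  0.0612] 3738
x ext [-0.0547  0.0553] z ext [0.0005 0.1284 0.132 ]
```

```bash
cat >> h.py <<'E'
C=np.array([.601,-.1317,0]);PSI=np.radians(1.7);LE=.1307
Z=np.array([[np.cos(PSI),-np.sin(PSI),0],[np.sin(PSI),np.cos(PSI),0],[0,0,1]])
def goal(th,xf,zf,y=-.0005):
    t=np.radians(th);u=np.array([-np.sin(t),0,np.cos(t)]);n=np.array([np.cos(t),0,np.sin(t)])
    p=np.array([xf,y,zf])-.0045*n+LE*u
    return C+Z@p, Z@np.column_stack([[0,1,0],n,-u])
def delta(th,xf,zf):
    from scipy.spatial.transform import Rotation as Ro
    s=observe();p=np.array(s["position"]);R=np.array(s["tool_rot"])
    g,G=goal(th,xf,zf)
    print(s["time_s"],"goal",g,"world d",g-p,"shift units",R.T@(g-p)/.04,"turn units",Ro.from_matrix(R.T@G).as_rotvec(degrees=True)/5,"F",np.array(s["ft_force"]))
    return g,G
E
python3 -c "
from h import *
delta(12,.040,.130)"
```

```text
7.15 goal [ 0.6094 -0.1319  0.2569] world d [ 0.1401  0.1668 -0.002 ] shift units [4.8537 2.4704 0.0496] turn units [-2.3753  0.3176 -2.9409] F [-0.1664 -0.6472 -1.3352]
```

```bash
python3 -m pendant '[[[0.3,0.15,0],[0,0,0]],[[0.6,0.3,0],[0,0,0]],[[0.75,0.38,0],[0,0,0]],[[0.8,0.42,0],[0,0,0]],[[0.8,0.42,0],[0,0,0]],[[0.75,0.38,0],[0,0,0]],[[0.6,0.3,0],[0,0,0]],[[0.25,0.12,0],[0,0,0]]]'; python3 -m pendant '[[[0,0,0],[0,0,-0.6]],[[0,0,0],[0,0,-0.6]],[[0,0,0],[0,0,-0.6]],[[0,0,0],[0,0,-0.6]],[[0,0,0],[0,0,-0.54]],[[0,0,0],[0,0,0]]]'; python3 -m pendant '[[[0,0,0],[-0.6,0,0]],[[0,0,0],[-0.6,0,0]],[[0,0,0],[-0.6,0,0]],[[0,0,0],[-0.6,0,0]],[[0,0,0],[0,0,0]],[[0,0,0],[0,0,0]]]'
python3 -c "
from h import *
g,G=delta(12,.040,.130)
s=observe();p=np.array(s['position']);R=np.array(s['tool_rot'])
for c in ['scene','top']:
    d=get_image(c);P=cloud(d);ok=d['range_z']>0
    L=(P-p)@R
    Q=L[ok&(abs(L[...,0])<.065)&(abs(L[...,1]-.004)<.006)&(L[...,2]>.0)&(L[...,2]<.15)]
    if len(Q)>50: print(c,'panel in tool: x',np.percentile(Q[:,0],[.5,99.5]),'z',np.percentile(Q[:,2],[1,99.5]))
    m=regions_of(c,'rack')
    if not m: continue
    Q=((P-C)@Z)[m[0]['mask']&ok]
    b=Q[(Q[:,2]>.086)&(Q[:,2]<.1)&(abs(Q[:,1])<.06)&(abs(Q[:,0])<.015)]
    st=Q[(Q[:,2]>.021)&(Q[:,2]<.027)&(Q[:,0]>.035)]
    for nm,a in (('bar',b),('strip',st)):
        if len(a)>15: print(c,nm,len(a),a.mean(0),'slope deg',np.degrees(np.polyfit(a[:,1],a[:,0],1)[0]),'x',np.percentile(a[:,0],[2,98]),'y',np.percentile(a[:,1],[.5,99.5]))
cv2.imwrite('pics/a.png',cv2.resize(get_image('scene')['img'][170:370,240:440],(600,600)))
"
```

```text
time_s: 8.15
position: [0.6099, -0.1302, 0.2573]
tool_rot: [[0.224, 0.975, -0.002], [0.975, -0.224, 0.001], [0.001, -0.002, -1.0]]
ft_force: [-0.5, -0.1, -0.8]
grip_width: 0.0085
gripper_force: 48.7
time_s: 8.9
position: [0.6091, -0.1322, 0.258]
tool_rot: [[-0.028, 1.0, -0.001], [1.0, 0.028, 0.0], [0.0, -0.001, -1.0]]
ft_force: [-0.9, 0.2, -0.7]
grip_width: 0.0085
gripper_force: 48.7
time_s: 9.65
position: [0.6094, -0.1322, 0.2585]
tool_rot: [[-0.028, 0.978, 0.207], [1.0, 0.027, 0.006], [0.0, 0.207, -0.978]]
ft_force: [0.3, 0.2, -1.4]
grip_width: 0.0082
gripper_force: 48.8
9.65 goal [ 0.6094 -0.1319  0.2569] world d [ 0.      0.0002 -0.0016] shift units [ 0.0058 -0.0071  0.0386] turn units [-0.011   0.003  -0.0194] F [ 0.252   0.1518 -1.4259]
scene panel in tool: x [-0.0556  0.055 ] z [0.002  0.1282]
scene bar 120 [ 0.0022 -0.0445  0.0935] slope deg -0.559030187053436 x [-0.0044  0.0067] y [-0.0599 -0.0255]
scene strip 454 [ 0.0503 -0.0039  0.0232] slope deg -0.06249286585605281 x [0.0442 0.0559] y [-0.0744  0.0738]
top bar 115 [0.0007 0.0286 0.0948] slope deg -2.065295889920485 x [-0.0044  0.0077] y [-0.0013  0.0578]
```

View pics/a.png

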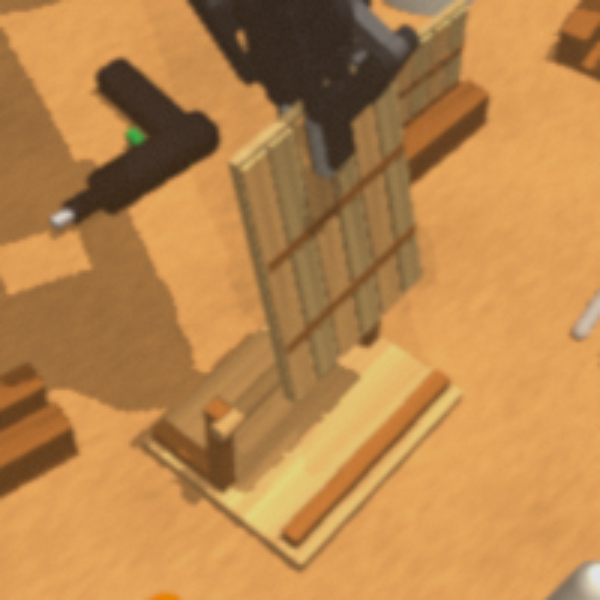

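The picture shows the panel over the stand between bar and strip (lower edge 290–420, 280–400), sticks facing the strip. I descend vertically until just above the base.

```bash
python3 -m pendant '[[[0,-0.05,0.24],[0,0,0]],[[0,-0.1,0.47],[0,0,0]],[[0,-0.1,0.47],[0,0,0]],[[0,-0.1,0.47],[0,0,0]],[[0,-0.1,0.47],[0,0,0]],[[0,-0.08,0.38],[0,0,0]],[[0,-0.05,0.24],[0,0,0]],[[0,0,0],[0,0,0]]]'
python3 -c "
from h import *
delta(12,.040,.018);delta(20,.0445,.018)"
```

```text
time_s: 10.9
position: [0.6092, -0.132, 0.1457]
tool_rot: [[-0.028, 0.978, 0.206], [1.0, 0.028, 0.007], [0.001, 0.207, -0.978]]
ft_force: [0.3, 0.4, -0.5]
grip_width: 0.0083
gripper_force: 48.8
10.9 goal [ 0.6094 -0.1319  0.1449] world d [ 0.0002  0.     -0.0008] shift units [0.0006 0.0018 0.0208] turn units [-0.0157 -0.0048 -0.0156] F [ 0.2832  0.4404 -0.5447]
10.9 goal [ 0.5966 -0.1323  0.1393] world d [-0.0126 -0.0003 -0.0064] shift units [ 0.0001 -0.3417  0.0922] turn units [-1.6157 -0.0037 -0.0159] F [ 0.2832  0.4404 -0.5447]
```

```bash
python3 -m pendant '[[[0,-0.075,0.015],[-0.35,0,0]],[[0,-0.075,0.015],[-0.35,0,0]],[[0,-0.075,0.015],[-0.35,0,0]],[[0,-0.075,0.015],[-0.35,0,0]],[[0,0,0],[0,0,0]],[[0,0,0],[0,0,0]]]'
python3 -c "
from h import *
delta(19,.0435,.0155);delta(19.5,.0447,.0149);delta(20,.045,.0151)"
```

```text
time_s: 11.65
position: [0.5987, -0.1326, 0.1416]
tool_rot: [[-0.029, 0.945, 0.325], [1.0, 0.027, 0.009], [-0.0, 0.326, -0.946]]
ft_force: [-0.9, -0.8, 0.5]
grip_width: 0.0084
gripper_force: 49.0
11.65 goal [ 0.5977 -0.1323  0.1376] world d [-0.001   0.0003 -0.004 ] shift units [ 0.0071 -0.0556  0.0874] turn units [ 0.0001  0.0087 -0.0095] F [-0.9027 -0.8478  0.4882]
11.65 goal [ 0.5978 -0.1323  0.1366] world d [-0.0008  0.0003 -0.005 ] shift units [ 0.0071 -0.0607  0.1125] turn units [-0.0999  0.0087 -0.0095] F [-0.9027 -0.8478  0.4882]
11.65 goal [ 0.5971 -0.1323  0.1364] world d [-0.0016  0.0002 -0.0053] shift units [ 0.0071 -0.0804  0.1115] turn units [-0.1999  0.0088 -0.0094] F [-0.9027 -0.8478  0.4882]
```

```bash
python3 -m pendant '[[[0,-0.024,-0.008],[0,0,0]],[[0,-0.008,0.024],[0,0,0]],[[0,-0.008,0.024],[0,0,0]],[[0,-0.008,0.024],[0,0,0]],[[0,0,0],[0,0,0]],[[0,0,0],[0,0,0]]]'
python3 -m pendant '[[[0,-0.008,0.024],[0,0,0]],[[0,0,0],[0,0,0]],[[0,0,0],[0,0,0]]]'
python3 -m pendant '[[[0,-0.008,0.024],[0,0,0]],[[0,0,0],[0,0,0]],[[0,0,0],[0,0,0]]]'
```

```text
time_s: 12.4
position: [0.5975, -0.1325, 0.1381]
tool_rot: [[-0.028, 0.945, 0.325], [1.0, 0.027, 0.009], [-0.0, 0.326, -0.946]]
ft_force: [0.1, -0.0, -1.1]
grip_width: 0.0083
gripper_force: 48.8
time_s: 12.78
position: [0.5975, -0.1324, 0.1371]
tool_rot: [[-0.029, 0.945, 0.325], [1.0, 0.027, 0.009], [0.0, 0.325, -0.946]]
ft_force: [0.5, 0.1, -1.5]
grip_width: 0.0082
gripper_force: 49.0
time_s: 13.15
position: [0.5977, -0.1325, 0.1369]
tool_rot: [[-0.029, 0.945, 0.327], [1.0, 0.027, 0.009], [-0.001, 0.327, -0.945]]
ft_force: [-3.9, 0.7, 6.6]
grip_width: 0.0087
gripper_force: 50.0
```

```bash
python3 -m pendant '[[[0,0.004,-0.012],[0,0,0]],[[0,0,0],[0,0,0]],[[0,0,0],[0,0,0]]]'
python3 -m pendant '[[[0,0.024,0.008],[0,0,0]],[[0,0,0],[0,0,0]],[[0,0,0],[0,0,0]]]'
python3 -c "
from h import *
s=observe();print(s['ft_force'],s['wrist_torque']);delta(19.1,.045,.0149)
cv2.imwrite('pics/b.png',cv2.resize(get_image('scene')['img'][230:360,280:400],(554,600)))"
```

```text
time_s: 13.52
position: [0.5976, -0.1325, 0.1369]
tool_rot: [[-0.029, 0.945, 0.326], [1.0, 0.027, 0.009], [-0.0, 0.326, -0.945]]
ft_force: [-2.7, 1.1, 5.4]
grip_width: 0.0081
gripper_force: 49.8
time_s: 13.9
position: [0.5982, -0.1325, 0.1371]
tool_rot: [[-0.029, 0.945, 0.325], [1.0, 0.027, 0.009], [-0.0, 0.325, -0.946]]
ft_force: [-5.5, 0.7, 8.6]
grip_width: 0.0086
gripper_force: 50.4
[-5.5211  0.7172  8.5931] [0.0683 0.9882 0.0639]
13.9 goal [ 0.599  -0.1323  0.1369] world d [ 0.0008  0.0002 -0.0001] shift units [0.0052 0.0174 0.0098] turn units [-0.0235  0.0071 -0.0093] F [-5.5211  0.7172  8.5931]
```

View pics/b.png

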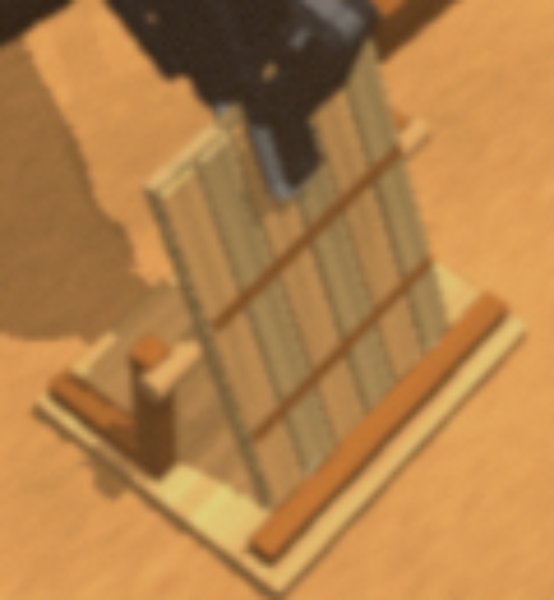

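The picture shows the foot behind the strip (265–450, 330–510) and the bar behind the panel. I nudge a little further to confirm strip contact.

```bash
python3 -m pendant '[[[0,0.028,-0.008],[0,0,0]],[[0,0,0],[0,0,0]],[[0,0,0],[0,0,0]]]'
python3 -m pendant '[[[0,0.012,-0.004],[0,0,0]],[[0,0,0],[0,0,0]],[[0,0,0],[0,0,0]]]'
python3 -c "
from h import *
s=observe();print(s['ft_force'],s['wrist_torque'])"
```

```text
time_s: 14.32
position: [0.5992, -0.1324, 0.1372]
tool_rot: [[-0.029, 0.945, 0.325], [1.0, 0.027, 0.009], [-0.0, 0.325, -0.946]]
ft_force: [-5.1, -1.2, 4.8]
grip_width: 0.0085
gripper_force: 49.8
time_s: 14.7
position: [0.5995, -0.1324, 0.1373]
tool_rot: [[-0.029, 0.946, 0.324], [1.0, 0.027, 0.009], [0.0, 0.324, -0.946]]
ft_force: [-5.7, -0.6, 3.8]
grip_width: 0.0086
gripper_force: 49.6
[-5.7027 -0.6252  3.7903] [-0.1795  1.2783 -0.0261]
```

Strip contact is confirmed (the lateral force exceeds what friction alone would give). Now I tip it the last degree back about the foot onto the bar, then release.

```bash
python3 -m pendant '[[[0,-0.03,0],[-0.1,0,0]],[[0,-0.025,0],[-0.08,0,0]],[[0,0,0],[0,0,0]],[[0,0,0],[0,0,0]]]'
python3 -c "
from h import *
s=observe();print(s['ft_force'],s['wrist_torque']);delta(20,.045,.0151)"
```

```text
time_s: 15.2
position: [0.5975, -0.1324, 0.1366]
tool_rot: [[-0.029, 0.94, 0.339], [1.0, 0.027, 0.01], [0.0, 0.339, -0.941]]
ft_force: [-5.7, 0.1, 4.3]
grip_width: 0.0087
gripper_force: 49.7
[-5.7317  0.1456  4.2505] [-0.1637  1.311  -0.0127]
15.2 goal [ 0.5971 -0.1323  0.1364] world d [-0.0004  0.0001 -0.0002] shift units [ 0.0026 -0.0108  0.0019] turn units [-0.0315  0.0021 -0.011 ] F [-5.7317  0.1456  4.2505]
```

```bash
python3 -m pendant '[[[0,0,0],[0,0,0]],[[0,0,0],[0,0,0]],[[0,0,0],[0,0,0]],[[0,0,0],[0,0,0]],[[0,0,0],[0,0,0]],[[0,0,0],[0,0,0]]]' 0.4
python3 -c "
from h import *
d=get_image('scene');P=cloud(d);ok=d['range_z']>0
g,G=goal(20,.045,.0151);L=(P-g)@G
Q=L[ok&(abs(L[...,0])<.07)&(abs(L[...,1]-.0045)<.006)&(L[...,2]>.01)&(L[...,2]<.12)]
c=Q.mean(0);w,V=np.linalg.eigh(np.cov((Q-c).T));n=V[:,0]*np.sign(V[1,0]);print(n,c,np.percentile(Q[:,0],[.5,99.5]))"
```

```text
time_s: 15.95
position: [0.5978, -0.1324, 0.1368]
tool_rot: [[-0.029, 0.94, 0.34], [1.0, 0.027, 0.01], [0.0, 0.34, -0.94]]
ft_force: [0.6, -0.2, -0.1]
grip_width: 0.034
gripper_force: 0.0
[-0.0024  1.      0.0018] [-0.0038  0.0026  0.0643] [-0.056   0.0543]
```

Released, and the panel is leaning at the 20° goal, centred and square. I retreat along the tool axis.

```bash
python3 -m pendant '[[[0,0,-0.2],[0,0,0]],[[0,0,-0.4],[0,0,0]],[[0,0,-0.5],[0,0,0]],[[0,0,-0.6],[0,0,0]],[[0,0,-0.6],[0,0,0]],[[0,0,-0.6],[0,0,0]],[[0,0,-0.4],[0,0,0]],[[0,0,0],[0,0,0]]]'
python3 -c "
from h import *
d=get_image('scene');P=cloud(d);ok=d['range_z']>0
g,G=goal(20,.045,.0151);L=(P-g)@G
Q=L[ok&(abs(L[...,0])<.07)&(abs(L[...,1]-.0045)<.006)&(L[...,2]>-.045)&(L[...,2]<.115)]
c=Q.mean(0);w,V=np.linalg.eigh(np.cov((Q-c).T));n=V[:,0]*np.sign(V[1,0]);print(n,c,np.percentile(Q,[.5,99.5],axis=0))
cv2.imwrite('pics/e.png',d['img'])"
```

```text
time_s: 17.0
position: [0.5528, -0.1339, 0.2624]
tool_rot: [[-0.028, 0.939, 0.342], [1.0, 0.027, 0.008], [-0.001, 0.342, -0.94]]
ft_force: [0.9, 1.1, -0.4]
grip_width: 0.0344
gripper_force: 0.0
[-0.0024  1.     -0.0024] [-0.0031  0.0026  0.0322] [[-0.0557 -0.0012 -0.0391]
 [ 0.0545  0.0053  0.1141]]
```

View pics/e.png

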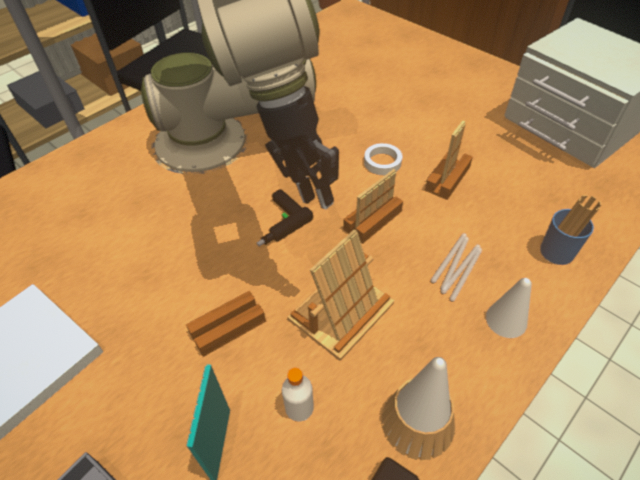

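The panel leans on the stand (345,290) with its foot behind the strip. The other panels (375,205 and 452,160) are untouched and the gripper is clear. I hand in the job.

```bash
python3 -c "
from rig import *
print(close_job())"
```

```text
the job is handed in; nothing more can be done
None
```

The tall panel is released on the drying stand, with its foot against the stop strip, its back on the bar, sticks facing outward and a lean of about 20°. It stayed put through my last look after the gripper pulled clear, the other two panels were left in their blocks, and the job was handed in at about 17 s.

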